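# Heft two screw tins and pack the heavy one underneath

### The arm

A 6-joint arm with a two-finger parallel gripper is mounted at the origin on a cart in front of the work surface, level with it; the furniture and walls round the work are solid. World frame = base frame: x ahead of the robot, y to its left, z up, the work surface at z = 0. Lengths are in mm, angles in rad, forces in N, time in s.
With the tool pointing down it reaches from about 400 to 925 mm from the base axis. Payload 12.5 kg.
Tool frame: the origin (TCP) lies at the very end of the fingers, on their centre line; the grasp point (between the pads) lies 19 mm behind it (env.grip_point_offset is the distance from the TCP to the grasp point, in mm); z points along the fingers, y is the direction in which the jaws open and shut (so a half turn about z gives the same grasp; the last joint's range is limited). The gripper opens to 95 mm and grips with 3 to 60 N. Pads are 20 mm wide; open, the fingers measure 119 mm over their backs; the gripper's body (75 mm by 180 mm) begins 59 mm behind the grasp point.
Start: joints at [1.172, 0.491, 1.559, -0, 1.092, -0.106], TCP at [180.379, 598.423, 214.661] pointing down, gripper open.
Joint ranges: [-3.1, 3.1], [-0.84, 2.19], [0.05, 2.79], [-1.13, 4.28], [0.06, 2.93], [-2.69, 2.69]. Speed limits (rad/s): [2.22, 2.22, 2.79, 3.14, 3.14, 3.14].

### API

Orientations are given as [roll, pitch, yaw] about the fixed x, y, z axes, in that order (R = Rz(yaw) Ry(pitch) Rx(roll)).
In Python, from cell import env gives the robot as it stands.
- The arm moves only by the tool drive_tool, never from a script. Its argument "commands" is a list of rows, each an object of numbers: "dx", "dy", "dz": the shift along the world's x, y, z in mm; "yaw": the turn about the world's z in degrees. In form: [{"dx": .., "dy": .., "dz": .., "yaw": ..}, ...]. A call has 1 to 5 rows; each row shifts and turns the commanded pose from where the row before left it; what a row does not reach is not made up. A row lasts 1/12 s, in which the tool goes at most 41.7 mm and 7.16 degrees, less where a joint would pass 70% of its speed; a pose out of reach is approached as far as the arm can. A call with a gripper value outside its range is refused whole. "grip" is the opening, from 0 (shut) to 1 (fully open), set as the call begins (left out, the last holds). The fingers move at their own pace and stop on an object; the grip force is fixed at half the most. Time passes only in rows, so rows that do not move let the fingers close. It gives the time, the measured TCP pose, the force and the opening at its end, in the units of the state.
- env.state(): the state, without advancing time (a new reading comes with each control period).
- env.read_camera(name): name is "scene" or "side" or "wrist"; returns the picture (384x512x3 uint8, red, green, blue); there is no depth.
- env.calibration(name): a dict with "intrinsics" (3x3 intrinsics, pixels), "rvec" (rotation vector, rad) and "tvec" (3), from world to camera coordinates, as OpenCV has them. Camera axes: x right, y down, z forward; pixel columns grow to the right and rows downward; lengths in mm; the calibration is good to about 2 mm. A picture is of the moment at which its call begins: read the wrist's pose just before it. calibration takes no time and is no camera call; for the wrist camera it gives the pose at the moment of the call.
- env.job_done(): hands the job in, once; it reports no verdict.
Trained networks look in the newest picture that a camera, given by its name, has taken for a name from the list of things; names that differ only in an ending like _2 or _b are one class to them, and where a whole thing is asked for, a point or a joint stands for the part that bears it (a point fixed in the world has none). Each returns a list of dicts, best first, with "conf" (0 to 1); they miss things now and then, are a little off and sometimes report something else, mostly with a low value. They report only what shows in the picture. A call takes as long as a camera call. They do not tell look-alikes from the thing itself.
- env.trace(query, camera): "pixels" (384x512 bool, what is visible of it) and "pixel" ([column, row] in pixels, amid what is visible of it).
- env.place_of(query, camera): "pixel" ([column, row] in pixels: a listed point, or the origin of a listed thing).
The state is a dict: "t": time; "joints": joint angles; "qvel": joint speeds; "tau": joint torques, N m; "eef_pos": TCP position; "tcp_rot": TCP orientation; "ft_force": force on the tool from outside, world axes, zero at the start; "moment": the same for the moment, N m; "opening": opening from 0.0 (shut) to 1.0 (fully open).
Only numpy, scipy, OpenCV 4.12 (cv2) and the standard library are available. Lean on these libraries where they do the work, as an engineer would, in place of code of your own. Each camera call takes 0.05 s, during which the arm holds its last target.

### The job

Two identical green tins stand on the desk; one is full of screws and the other nearly empty, and only lifting them tells which. Heft them, set the heavier tin upright on the floor of the blue tote first, let it go, then stand the lighter tin squarely on top of it. Do not let either tin tip over on the way.

Things in the scene. Friction and masses are not known exactly. Their poses are not given: they have to be found in the camera images.
- tin_a: one of two identical closed round tins, green sides with steel rims and a flat steel lid (fixed): 56 mm in diameter, 66 mm tall, standing upright on the desk. Origin at the centre of its underside, z up its axis. One of the two tins is full of screws and weighs 0.55 to 0.75 kg, the other is nearly empty and weighs 0.11 to 0.17 kg; which is which changes from start to start and cannot be seen, only felt by lifting.
- tin_b: one of two identical closed round tins, green sides with steel rims and a flat steel lid (fixed): 56 mm in diameter, 66 mm tall, standing upright on the desk. Origin at the centre of its underside, z up its axis. One of the two tins is full of screws and weighs 0.55 to 0.75 kg, the other is nearly empty and weighs 0.11 to 0.17 kg; which is which changes from start to start and cannot be seen, only felt by lifting.
- tote: a shallow open square tote of blue plastic, fixed to the desk: 200 x 200 mm outside and 50 mm tall, walls 6 mm, so 188 x 188 mm inside (206 mm over its rim). Origin at the centre of its underside on the desk, x and y along its sides, z up. Its inner floor lies about 6 mm above the origin.
There are look-alikes about, which are no part of the job. What is shaped like the tin_b but orange or pink is not meant.

How it is judged:
By the outcome, as a careful person would: the job done as asked, in the order asked, and still so for the second after the job is handed in, with the robot touching nothing.
It also fails if it takes over 72 s, if anything falls off the work surface, if the arm or the gripper's body presses on something with over 40 N, if the wrist force passes 120 N, or if a joint passes its speed limit or range.

## Working session

There is one attempt and no reset: what is moved stays moved. The work goes in short steps, Python scripts to look and compute and a tool call to move; the robot and the scene stay as the last step left them, time stands still between calls to the robot, and variables do not carry over. Pictures are saved under pics/ and viewed, and the job is handed in when it is done.

Besides the shell and the picture viewer there is one more tool, called after ">>>" by a JSON object that holds its "op" and its "data", one argument or row to a line. drive_tool: Moves the arm, as the interface text tells. Its arguments: {"type":"object","properties":{"commands":{"type":"array"},"grip":{"type":"number"}},"required":["commands"]}

```bash
mkdir -p pics; ls; cat > h.py <<'E'
import numpy as np, cv2
from cell import env
def cam(n):
    c=env.calibration(n);K=np.array(c["intrinsics"],float);R=cv2.Rodrigues(np.array(c["rvec"],float))[0];t=np.array(c["tvec"],float).ravel();return K,R,t
def topl(n,px,z,c=None):
    K,R,t=c or cam(n);d=R.T@np.linalg.inv(K)@np.array([px[0],px[1],1.]);o=-R.T@t
    return o+d*(z-o[2])/d[2]
def proj(n,p,c=None):
    K,R,t=c or cam(n);q=K@(R@np.array(p,float)+t);return q[:2]/q[2]
E
python3 - <<'E'
from h import *
s=env.state();print({k:np.round(v,3) for k,v in s.items()})
for n in ["scene","side","wrist"]:
    im=env.read_camera(n);cv2.imwrite(f"pics/{n}0.png",im[:,:,::-1])
    c=cam(n);print(n,-c[1].T@c[2])
    for q in ["tin_a","tote"]:
        for z in env.place_of(q,n): 
            print(n,q,np.round(z["pixel"]),round(z["conf"],2),np.round(topl(n,z["pixel"],0,c)))
print(env.state()["t"])
E
```

```text
pics
{'t': np.float64(0.0), 'joints': array([ 1.172,  0.492,  1.559, -0.   ,  1.092, -0.106]), 'qvel': array([-0.001, -0.001,  0.001,  0.001,  0.   ,  0.001]), 'tau': array([ 1.0000e-03, -6.1263e+01, -2.5819e+01,  6.9000e-02,  4.8000e-02,
       -0.0000e+00]), 'eef_pos': array([180.295, 598.173, 214.058]), 'tcp_rot': array([-3.14 , -0.   ,  2.849]), 'ft_force': array([ 0.584,  0.249, -0.172]), 'moment': array([0.014, 0.034, 0.015]), 'opening': np.float64(1.003)}
scene [ 149.38355525 -643.94003774  465.54785632]
scene tin_a [247. 195.] 0.77 [547. 132.   0.]
scene tin_a [243. 176.] 0.7 [593. 251.   0.]
scene tin_a [270. 208.] 0.69 [568.  42.   0.]
scene tin_a [227. 205.] 0.65 [474. 106.   0.]
scene tin_a [208. 177.] 0.63 [495. 288.   0.]
scene tin_a [208. 188.] 0.59 [468. 220.   0.]
scene tote [344. 278.] 0.57 [ 560. -258.   -0.]
side [  17.43245843 -719.98491048  503.56737954]
side tin_a [221. 179.] 0.83 [562. 157.   0.]
side tin_a [199. 196.] 0.82 [473. 110.   0.]
side tin_a [179. 178.] 0.76 [478. 218.   0.]
side tin_a [251. 193.] 0.64 [582.  61.   0.]
side tin_a [216. 162.] 0.57 [606. 253.   0.]
side tin_a [180. 166.] 0.56 [512. 282.   0.]
side tote [341. 263.] 0.82 [ 561. -255.    0.]
wrist [112.73787368 618.29427323 385.36294434]
0.45
```

```bash
python3 -c "
import cv2
a=cv2.imread('pics/scene0.png');b=cv2.imread('pics/side0.png')
cv2.imwrite('pics/both.png',cv2.resize(cv2.hconcat([a,b]),(800,300)))
cv2.imwrite('pics/c1.png',cv2.vconcat([cv2.resize(a[130:230,160:320],(480,300),interpolation=2),cv2.resize(b[120:220,130:290],(480,300),interpolation=2)]))"
```

```text
(no output)
```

View pics/both.png

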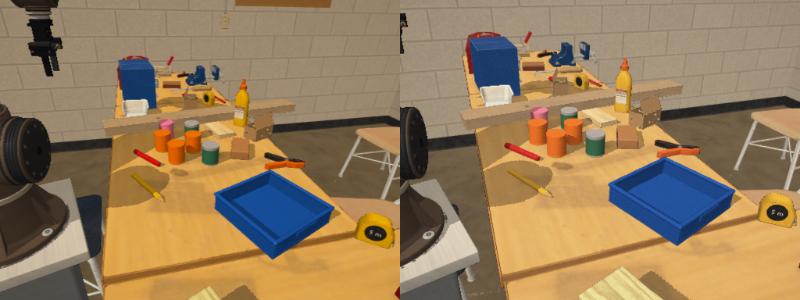

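View pics/c1.png

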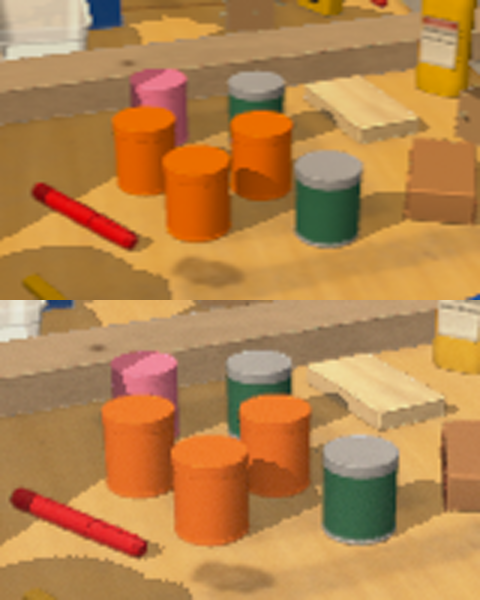

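View pics/wrist0.png

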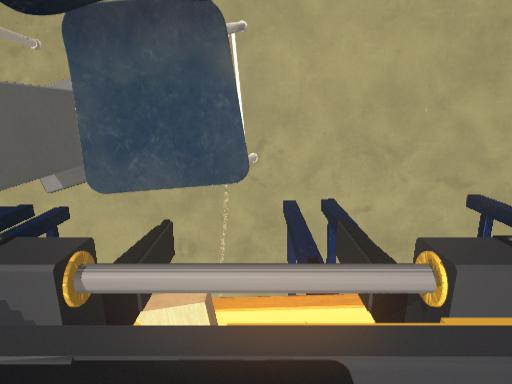

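The scene shows six tins:
- Orange at about (208,188), (227,205) and (247,195), and pink at (208,177). These are look-alikes.
- Steel-lidded green tins at (270,208) in front and (243,176) behind. These two match the description, and the crop confirms both have green sides and a grey lid.

Next I'll measure both green tins and the tote more closely.

```bash
cat > m.py <<'E'
from h import *
from scipy.optimize import least_squares
def lidfit(ims,guess,box):
    pass
ims={n:cv2.imread(f"pics/{n}0.png") for n in("scene","side")}
for nm,g in (("front",(575,52)),("back",(602,252))):
    for n in ims:
        im=ims[n].astype(int);c=cam(n)
        hsv=cv2.cvtColor(ims[n],cv2.COLOR_BGR2HSV)
        u=proj(n,[*g,66],c).astype(int)
        m=np.zeros(hsv.shape[:2],np.uint8)
        y0,x0=u[1]-14,u[0]-18
        sub=hsv[y0:y0+28,x0:x0+36]
        b=((sub[...,1]<50)&(sub[...,2]>95)).astype(np.uint8)
        nn,l,st,ce=cv2.connectedComponentsWithStats(b)
        k=1+np.argmax(st[1:,4]);
        print(nm,n,u,st[k],ce[k]+[x0,y0], np.round(topl(n,ce[k]+[x0,y0],63,c),1))
    
    # green base
K={n:cam(n) for n in ims}
# tote: outline of blue mask vs model
from scipy.spatial import ConvexHull
def fit():
    hulls={}
    for n in ims:
        hsv=cv2.cvtColor(ims[n],cv2.COLOR_BGR2HSV)
        m=cv2.inRange(hsv,(100,120,40),(125,255,255));nn,l,st,ce=cv2.connectedComponentsWithStats(m)
        u=proj(n,[560,-257,20],K[n]);k=max(range(1,nn),key=lambda i:st[i,4] if np.linalg.norm(ce[i]-u)<60 else 0)
        mm=(l==k).astype(np.uint8);print(st[k])
        ct=max(cv2.findContours(mm,0,2)[0],key=len);hulls[n]=cv2.convexHull(ct)[:,0,:].astype(float)
    def model(n,p):
        x,y,a=p;P=[]
        for z,h in((50,103),(0,100)):
            for sx,sy in((-1,-1),(1,-1),(1,1),(-1,1)):
                P.append(proj(n,[x+h*(sx*np.cos(a)-sy*np.sin(a)),y+h*(sx*np.sin(a)+sy*np.cos(a)),z],K[n]))
        return cv2.convexHull(np.array(P,np.float32))
    def r(p):
        return np.array([cv2.pointPolygonTest(model(n,p),tuple(map(float,q)),True) for n in ims for q in hulls[n]])
    for a0 in (0,.3,-.3,.6):
        s=least_squares(r,[560,-257,a0],loss="soft_l1",diff_step=1e-4);print("tote",np.round(s.x,3),s.cost)
fit()
E
python3 m.py
```

```text
front scene [271 182] [  6  13  21  13 221] [268.94117647 186.57013575] [562.6  41.6  63. ]
front side [250 168] [  6  11  25  15 297] [249.57912458 172.01346801] [566.4  45.1  63. ]
back scene [245 154] [ 10  14  17  10 140] [244.70714286 158.29285714] [591.9 234.4  63. ]
back side [214 139] [ 10  12  21  11 197] [215.56345178 142.01015228] [596.9 239.8  63. ]
[ 275  218  153  113 9918]
[  267   201   162   113 10620]
tote [ 5.66895e+02 -2.54229e+02  1.46000e-01] 18.970447575616898
tote [ 5.66892e+02 -2.54222e+02  1.46000e-01] 18.97034646647529
tote [ 5.66436e+02 -2.53028e+02  1.21000e-01] 21.163330848186593
tote [ 5.66897e+02 -2.54222e+02  1.46000e-01] 18.970337620568806
```

>>> {"op": "drive_tool", "data": {
  "commands": [
    {"dx": 20,"dy": -29,"dz": 10,"yaw": -3.7},
    {"dx": 20,"dy": -29,"dz": 10,"yaw": -3.7},
    {"dx": 20,"dy": -29,"dz": 10,"yaw": -3.7},
    {"dx": 20,"dy": -29,"dz": 10,"yaw": -3.7},
    {"dx": 20,"dy": -29,"dz": 10,"yaw": -3.7}
  ]
}}

```text
t: 0.87
eef_pos: [280.9, 452.0, 265.1]
tcp_rot: [3.141, 0.0, 2.523]
ft_force: [-0.7, 0.7, -0.0]
opening: 0.999
```

>>> {"op": "drive_tool", "data": {
  "commands": [
    {"dx": 20,"dy": -29,"dz": 10,"yaw": -3.7},
    {"dx": 20,"dy": -29,"dz": 10,"yaw": -3.7},
    {"dx": 20,"dy": -29,"dz": 10,"yaw": -3.7},
    {"dx": 20,"dy": -29,"dz": 10,"yaw": -3.7},
    {"dx": 20,"dy": -29,"dz": 10,"yaw": -3.7}
  ]
}}

```text
t: 1.28
eef_pos: [381.0, 306.9, 315.4]
tcp_rot: [3.141, 0.0, 2.2]
ft_force: [0.2, 1.0, 0.3]
opening: 1.003
```

>>> {"op": "drive_tool", "data": {
  "commands": [
    {"dx": 20,"dy": -29,"dz": 0,"yaw": -3.7},
    {"dx": 20,"dy": -29,"dz": 0,"yaw": -3.7},
    {"dx": 20,"dy": -29,"dz": 0,"yaw": -3.7},
    {"dx": 20,"dy": -29,"dz": 0,"yaw": -3.7},
    {"dx": 20,"dy": -29,"dz": 0,"yaw": -3.7}
  ]
}}

```text
t: 1.7
eef_pos: [481.0, 161.8, 314.9]
tcp_rot: [3.141, 0.0, 1.877]
ft_force: [0.5, 0.9, -0.0]
opening: 1.0
```

>>> {"op": "drive_tool", "data": {
  "commands": [
    {"dx": 20,"dy": -29,"dz": 0,"yaw": -3.7},
    {"dx": 20,"dy": -29,"dz": 0,"yaw": -3.7},
    {"dx": 20,"dy": -29,"dz": 0,"yaw": -3.7},
    {"dx": 20,"dy": -29,"dz": 0,"yaw": -3.7},
    {"dx": 0,"dy": 0,"dz": 0}
  ]
}}

```text
invalid input
```

```bash
python3 - <<'E'
from h import *
s=env.state();print(s["t"],s["eef_pos"],s["tcp_rot"],s["ft_force"])
c=cam("wrist");im=env.read_camera("wrist");np.savez("w1.npz",K=c[0],R=c[1],t=c[2]);cv2.imwrite("pics/w1.png",im[:,:,::-1])
print(c[0],-c[1].T@c[2],c[1][2])
for z in env.trace("tin_a","wrist"):
    print(np.round(z["pixel"]),round(z["conf"],2),np.round(topl("wrist",z["pixel"],66,c)))
E
```

```text
1.7 [481.04501924 161.77224581 314.91847303] [3.14098554e+00 2.89754433e-05 1.87687095e+00] [ 0.50710923  0.87930549 -0.01631483]
[[312.24652133   0.         254.58359305]
 [  0.         312.24652133 193.78629652]
 [  0.           0.           1.        ]] [460.00038914 228.94936958 485.74889915] [ 0.07593237 -0.24153693 -0.96741624]
[254. 130.] 0.97 [466. 208.  66.]
[301. 188.] 0.85 [552. 152.  66.]
[241. 196.] 0.75 [476. 115.  66.]
[286. 245.] 0.72 [559.  65.  66.]
[355. 134.] 0.7 [595. 242.  66.]
[309.  77.] 0.58 [512. 291.  66.]
```

View pics/w1.png

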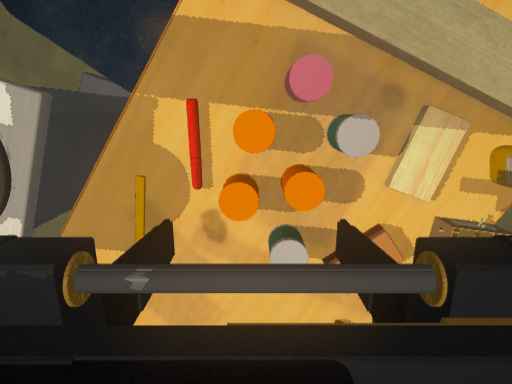

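>>> {"op": "drive_tool", "data": {
  "commands": [
    {"dx": 16,"dy": -27,"dz": 0,"yaw": -3.5},
    {"dx": 16,"dy": -27,"dz": 0,"yaw": -3.5},
    {"dx": 16,"dy": -27,"dz": 0,"yaw": -3.5},
    {"dx": 16,"dy": -27,"dz": 0,"yaw": -3.5},
    {"dx": 16,"dy": -27,"dz": 0,"yaw": -3.5}
  ]
}}

```text
t: 2.22
eef_pos: [560.7, 27.7, 314.8]
tcp_rot: [3.141, -0.0, 1.573]
ft_force: [-0.1, 0.3, 0.0]
opening: 0.999
```

>>> {"op": "drive_tool", "data": {
  "commands": [
    {"dx": 0,"dy": 0,"dz": 0,"yaw": 0}
  ]
}}

```text
t: 2.3
eef_pos: [562.2, 25.3, 314.2]
tcp_rot: [3.141, 0.001, 1.569]
ft_force: [0.1, 0.6, 0.5]
opening: 1.002
```

```bash
cat > lid.py <<'E'
from h import *
from scipy.optimize import least_squares
def lidfit(im,c,g,z=66,s_max=60,v_min=110):
    # fit grey lid component near guess, centre by ellipse of component contour
    u=proj(None,[*g,z],c);hsv=cv2.cvtColor(im,cv2.COLOR_RGB2HSV)
    b=((hsv[...,1]<s_max)&(hsv[...,2]>v_min)).astype(np.uint8)
    nn,l,st,ce=cv2.connectedComponentsWithStats(b,connectivity=4)
    k=min([i for i in range(1,nn) if st[i,4]>300],key=lambda i:np.linalg.norm(ce[i]-u))
    ct=max(cv2.findContours((l==k).astype(np.uint8),0,2)[0],key=len)[:,0,:]
    P=np.array([topl(None,q,z,c)[:2] for q in ct])
    f=least_squares(lambda p:np.hypot(*(P-p[:2]).T)-p[2],[*P.mean(0),28],loss="soft_l1")
    return st[k],f.x,np.sqrt(2*f.cost/len(P))
if __name__=="__main__":
    import sys
    tag=sys.argv[1]
    s=env.state();print(s["t"],s["eef_pos"],s["tcp_rot"],s["ft_force"])
    c=cam("wrist");im=env.read_camera("wrist");np.savez(tag+".npz",K=c[0],R=c[1],t=c[2]);cv2.imwrite(f"pics/{tag}.png",im[:,:,::-1])
    for a in sys.argv[2:]:
        x,y,z=map(float,a.split(","))
        st,f,r=lidfit(im,c,(x,y),z);print(st,np.round(f,1),round(r,2))
E
python3 - <<'E'
from lid import *
d=np.load("w1.npz");print(lidfit(cv2.imread("pics/w1.png")[:,:,::-1].copy(),(d["K"],d["R"],d["t"]),(596,242)))
E
python3 lid.py w2 562,55,66 596,242,66
```

```text
(array([ 336,  115,   44,   42, 1441], dtype=int32), array([598.4972279 , 241.34394741,  27.66990921]), np.float64(0.6629106797969723))
2.3 [562.22208909  25.25717082 314.18344813] [3.14133383e+00 7.54208840e-04 1.56902235e+00] [0.10734803 0.57089299 0.48491748]
[ 240  128   41   42 1362] [569.7  47.7  27.2] 0.49
[ 240  128   41   42 1362] [569.7  47.7  27.2] 0.49
```

View pics/w2.png

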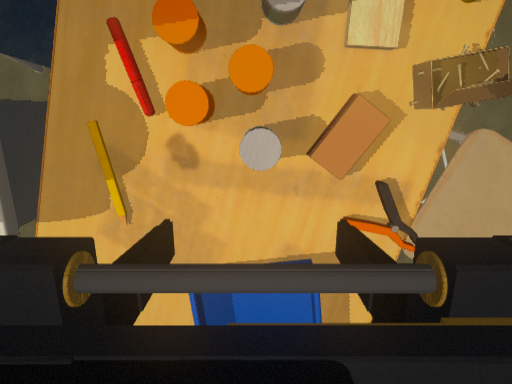

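Wrist view: the front green tin's lid is at pixel (260,148), which puts it at (570,48). The brown box sits just to its right at (308,153), and orange tins are above and to the left. I'll yaw the jaws +40° so the fingers clear both.

>>> {"op": "drive_tool", "data": {
  "commands": [
    {"dx": 2,"dy": 4,"dz": -34,"yaw": 7},
    {"dx": 2,"dy": 4,"dz": -34,"yaw": 7},
    {"dx": 2,"dy": 4,"dz": -34,"yaw": 7},
    {"dx": 2,"dy": 4,"dz": -34,"yaw": 7},
    {"dx": 1,"dy": 4,"dz": -34,"yaw": 7}
  ]
}}

```text
t: 2.77
eef_pos: [568.8, 50.0, 143.6]
tcp_rot: [3.141, 0.0, 2.194]
ft_force: [1.0, -0.7, 0.9]
opening: 1.005
```

>>> {"op": "drive_tool", "data": {
  "commands": [
    {"dx": 0,"dy": 0,"dz": -25,"yaw": 5},
    {"dx": 0,"dy": 0,"dz": 0,"yaw": 0},
    {"dx": 0,"dy": 0,"dz": 0,"yaw": 0},
    {"dx": 0,"dy": 0,"dz": 0,"yaw": 0}
  ]
}}

```text
t: 3.1
eef_pos: [569.9, 49.0, 121.4]
tcp_rot: [3.14, 0.001, 2.271]
ft_force: [-0.7, 0.7, 0.2]
opening: 1.001
```

```bash
python3 lid.py w3 570,48,66
```

```text
3.1 [569.90470615  49.044424   121.35893742] [3.14001349e+00 1.20572503e-03 2.27086763e+00] [-0.74809537  0.71687021  0.21882785]
[ 217  173   74   71 4087] [569.6  47.5  27.6] 0.3
```

View pics/w3.png

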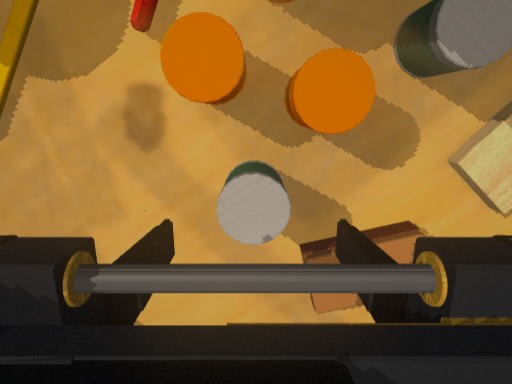

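```bash
python3 - <<'E'
from h import *
im=cv2.imread("pics/w3.png");d=np.load("w3.npz");c=(d["K"],d["R"],d["t"])
a=2.2709;j=np.array([np.sin(a),-np.cos(a)]);w=np.array([np.cos(a),np.sin(a)])
for s in(-1,1):
  for z in (5,25):
    q=[proj(None,[*(np.array([569.6,47.5])+s*k*j+e*w),z],c) for k,e in((46,-11),(60,-11),(60,11),(46,11))]
    cv2.polylines(im,[np.int32(q)],True,(255,0,255),1)
cv2.imwrite("pics/w3b.png",im)
E
```

```text
(no output)
```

View pics/w3b.png

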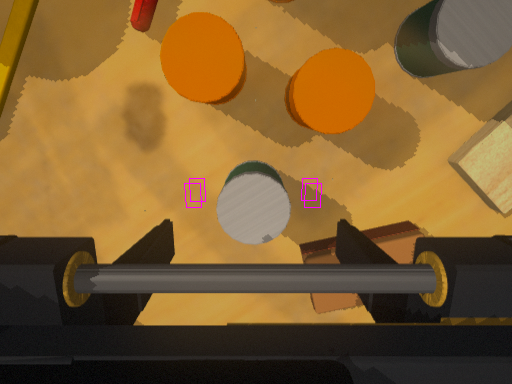

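The projected finger landing spots at (195,193) and (312,193) are clear of the box and the orange tins, so I'll descend and close.

>>> {"op": "drive_tool", "data": {
  "commands": [
    {"dx": 0,"dy": -1,"dz": -25,"yaw": 0},
    {"dx": 0,"dy": 0,"dz": -25,"yaw": 0},
    {"dx": 0,"dy": 0,"dz": -25,"yaw": 0},
    {"dx": 0,"dy": 0,"dz": -15,"yaw": 0},
    {"dx": 0,"dy": 0,"dz": -10,"yaw": 0}
  ]
}}

```text
t: 3.57
eef_pos: [569.7, 47.5, 19.8]
tcp_rot: [3.141, 0.001, 2.271]
ft_force: [0.7, -0.9, 0.1]
opening: 0.998
```

>>> {"op": "drive_tool", "data": {
  "commands": [
    {"dx": 0,"dy": 0,"dz": 0,"yaw": 0},
    {"dx": 0,"dy": 0,"dz": 0,"yaw": 0},
    {"dx": 0,"dy": 0,"dz": 0,"yaw": 0},
    {"dx": 0,"dy": 0,"dz": 0,"yaw": 0},
    {"dx": 0,"dy": 0,"dz": 0,"yaw": 0}
  ],
  "grip": 0.4
}}

```text
t: 3.98
eef_pos: [569.9, 47.4, 20.7]
tcp_rot: [3.14, 0.001, 2.273]
ft_force: [0.4, -0.1, -0.3]
opening: 0.706
```

>>> {"op": "drive_tool", "data": {
  "commands": [
    {"dx": 0,"dy": 0,"dz": 0,"yaw": 0},
    {"dx": 0,"dy": 0,"dz": 0,"yaw": 0},
    {"dx": 0,"dy": 0,"dz": 0,"yaw": 0}
  ]
}}

```text
t: 4.23
eef_pos: [569.7, 47.5, 20.2]
tcp_rot: [3.141, 0.001, 2.273]
ft_force: [-0.5, 0.9, 6.0]
opening: 0.591
```

>>> {"op": "drive_tool", "data": {
  "commands": [
    {"dx": 0,"dy": 0,"dz": 0,"yaw": 0},
    {"dx": 0,"dy": 0,"dz": 0,"yaw": 0},
    {"dx": 0,"dy": 0,"dz": 6,"yaw": 0},
    {"dx": 0,"dy": 0,"dz": 12,"yaw": 0},
    {"dx": 0,"dy": 0,"dz": 12,"yaw": 0}
  ],
  "grip": 0
}}

```text
t: 4.65
eef_pos: [568.7, 47.4, 49.9]
tcp_rot: [-3.14, -0.001, 2.273]
ft_force: [-0.4, 0.3, -6.4]
opening: 0.592
```

>>> {"op": "drive_tool", "data": {
  "commands": [
    {"dx": 0,"dy": 0,"dz": 0,"yaw": 0},
    {"dx": 0,"dy": 0,"dz": 0,"yaw": 0},
    {"dx": 0,"dy": 0,"dz": 0,"yaw": 0}
  ]
}}

```text
t: 4.9
eef_pos: [569.0, 47.4, 49.4]
tcp_rot: [-3.141, -0.0, 2.273]
ft_force: [-0.1, 0.1, -6.1]
opening: 0.592
```

>>> {"op": "drive_tool", "data": {
  "commands": [
    {"dx": 0,"dy": 0,"dz": 0,"yaw": 0},
    {"dx": 0,"dy": 0,"dz": 0,"yaw": 0}
  ]
}}

```text
t: 5.07
eef_pos: [569.0, 47.4, 49.1]
tcp_rot: [-3.141, -0.001, 2.273]
ft_force: [0.3, -0.3, -6.1]
opening: 0.589
```

Lift force is −6.1 N, so this tin weighs about 0.62 kg and is the heavy one. It goes into the tote now, and I'll heft the other tin when I pick it up.

>>> {"op": "drive_tool", "data": {
  "commands": [
    {"dx": 0,"dy": 0,"dz": 12,"yaw": 0},
    {"dx": 0,"dy": 0,"dz": 18,"yaw": 0},
    {"dx": 0,"dy": 0,"dz": 18,"yaw": 0},
    {"dx": 0,"dy": -6,"dz": 18,"yaw": -2},
    {"dx": 0,"dy": -12,"dz": 14,"yaw": -2}
  ]
}}

```text
t: 5.48
eef_pos: [569.3, 30.1, 130.5]
tcp_rot: [3.141, -0.0, 2.203]
ft_force: [0.0, -0.1, -6.9]
opening: 0.592
```

>>> {"op": "drive_tool", "data": {
  "commands": [
    {"dx": 0,"dy": -20,"dz": 0,"yaw": -2},
    {"dx": 0,"dy": -20,"dz": 0,"yaw": -2},
    {"dx": 0,"dy": -20,"dz": 0,"yaw": -2},
    {"dx": 0,"dy": -20,"dz": 0,"yaw": -2},
    {"dx": 0,"dy": -20,"dz": 0,"yaw": -2}
  ]
}}

```text
t: 5.9
eef_pos: [569.0, -71.4, 129.2]
tcp_rot: [-3.141, -0.001, 2.027]
ft_force: [-1.3, 1.0, -6.5]
opening: 0.59
```

>>> {"op": "drive_tool", "data": {
  "commands": [
    {"dx": 0,"dy": -20,"dz": 0,"yaw": -2},
    {"dx": 0,"dy": -20,"dz": 0,"yaw": -2},
    {"dx": 0,"dy": -20,"dz": 0,"yaw": -2},
    {"dx": 0,"dy": -20,"dz": 0,"yaw": -2},
    {"dx": 0,"dy": -20,"dz": 0,"yaw": -2}
  ]
}}

```text
t: 6.32
eef_pos: [569.0, -171.5, 129.1]
tcp_rot: [-3.141, -0.001, 1.852]
ft_force: [0.4, -1.2, -6.3]
opening: 0.593
```

>>> {"op": "drive_tool", "data": {
  "commands": [
    {"dx": 0,"dy": -20,"dz": 0,"yaw": -2},
    {"dx": 0,"dy": -20,"dz": 0,"yaw": -2},
    {"dx": 0,"dy": -20,"dz": 0,"yaw": -2},
    {"dx": 0,"dy": -15,"dz": 0,"yaw": -2},
    {"dx": 0,"dy": -8,"dz": 0,"yaw": 0}
  ]
}}

```text
t: 6.73
eef_pos: [569.1, -255.2, 129.1]
tcp_rot: [-3.141, -0.0, 1.711]
ft_force: [-0.0, 0.4, -6.6]
opening: 0.592
```

>>> {"op": "drive_tool", "data": {
  "commands": [
    {"dx": 0,"dy": 0,"dz": 0,"yaw": 0},
    {"dx": 0,"dy": 0,"dz": 0,"yaw": 0}
  ]
}}

```text
t: 6.9
eef_pos: [569.1, -253.2, 129.3]
tcp_rot: [-3.141, -0.001, 1.715]
ft_force: [0.0, 0.3, -6.6]
opening: 0.597
```

```bash
python3 - <<'E'
from h import *
s=env.state();print(s["t"],s["eef_pos"],s["tcp_rot"],s["ft_force"],s["opening"])
for n in("side","wrist"):
    c=cam(n);im=env.read_camera(n)[:,:,::-1].copy()
    for a,pz in((0.146,50),(0.146,6)):
        h=94 if pz==6 else 103
        q=[proj(n,[567+h*(sx*np.cos(a)-sy*np.sin(a)),-254+h*(sx*np.sin(a)+sy*np.cos(a)),pz],c) for sx,sy in((-1,-1),(1,-1),(1,1),(-1,1))]
        cv2.polylines(im,[np.int32(q)],True,(255,0,255),1)
    cv2.imwrite(f"pics/{n}4.png",im)
a,b=[cv2.imread(f"pics/{n}4.png") for n in("side","wrist")]
cv2.imwrite('pics/p4.png',cv2.resize(cv2.hconcat([a,b]),(800,300)))
E
```

```text
6.9 [ 569.13433818 -253.18384719  129.32008391] [-3.14110231e+00 -7.26942554e-04  1.71471695e+00] [ 0.04080112  0.26178291 -6.59891735] 0.5966974315273408
```

View pics/p4.png

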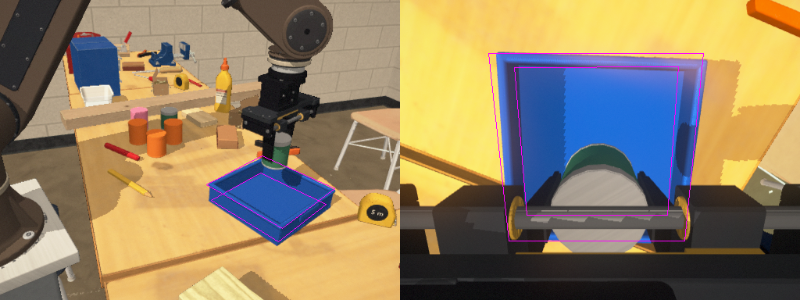

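>>> {"op": "drive_tool", "data": {
  "commands": [
    {"dx": 0,"dy": 0,"dz": -10,"yaw": 0},
    {"dx": 0,"dy": 0,"dz": -20,"yaw": 0},
    {"dx": 0,"dy": 0,"dz": -25,"yaw": 0},
    {"dx": 0,"dy": 0,"dz": -25,"yaw": 0},
    {"dx": 0,"dy": 0,"dz": -12,"yaw": 0}
  ]
}}

```text
t: 7.42
eef_pos: [568.3, -252.1, 34.4]
tcp_rot: [-3.139, -0.002, 1.715]
ft_force: [-0.7, 1.0, -6.8]
opening: 0.59
```

>>> {"op": "drive_tool", "data": {
  "commands": [
    {"dx": 0,"dy": 0,"dz": -4,"yaw": 0},
    {"dx": 0,"dy": 0,"dz": -2,"yaw": 0},
    {"dx": 0,"dy": 0,"dz": 0,"yaw": 0}
  ]
}}

```text
t: 7.67
eef_pos: [569.8, -253.6, 32.1]
tcp_rot: [3.141, 0.0, 1.715]
ft_force: [0.4, -0.7, -5.9]
opening: 0.596
```

>>> {"op": "drive_tool", "data": {
  "commands": [
    {"dx": 0,"dy": 0,"dz": -1.5,"yaw": 0},
    {"dx": 0,"dy": 0,"dz": 0,"yaw": 0},
    {"dx": 0,"dy": 0,"dz": 0,"yaw": 0}
  ]
}}

```text
t: 7.92
eef_pos: [569.7, -253.7, 31.0]
tcp_rot: [3.14, 0.001, 1.714]
ft_force: [0.3, 0.1, -6.5]
opening: 0.595
```

>>> {"op": "drive_tool", "data": {
  "commands": [
    {"dx": 0,"dy": 0,"dz": -1.5,"yaw": 0},
    {"dx": 0,"dy": 0,"dz": 0,"yaw": 0},
    {"dx": 0,"dy": 0,"dz": 0,"yaw": 0}
  ]
}}

```text
t: 8.17
eef_pos: [569.4, -253.6, 28.8]
tcp_rot: [3.141, 0.0, 1.714]
ft_force: [0.2, -0.4, -6.8]
opening: 0.592
```

>>> {"op": "drive_tool", "data": {
  "commands": [
    {"dx": 0,"dy": 0,"dz": -1.5,"yaw": 0},
    {"dx": 0,"dy": 0,"dz": 0,"yaw": 0},
    {"dx": 0,"dy": 0,"dz": 0,"yaw": 0}
  ]
}}

```text
t: 8.42
eef_pos: [569.3, -253.6, 27.0]
tcp_rot: [-3.142, -0.0, 1.714]
ft_force: [0.1, 1.2, -7.1]
opening: 0.593
```

>>> {"op": "drive_tool", "data": {
  "commands": [
    {"dx": 0,"dy": 0,"dz": -1,"yaw": 0},
    {"dx": 0,"dy": 0,"dz": 0,"yaw": 0},
    {"dx": 0,"dy": 0,"dz": 0,"yaw": 0}
  ]
}}

```text
t: 8.67
eef_pos: [569.4, -253.6, 26.3]
tcp_rot: [3.141, 0.0, 1.714]
ft_force: [-0.6, 0.1, -4.9]
opening: 0.593
```

Contact is starting: the load has dropped from 6.8 to 4.9 N. I'll go down a little further and release.

>>> {"op": "drive_tool", "data": {
  "commands": [
    {"dx": 0,"dy": 0,"dz": -0.7,"yaw": 0},
    {"dx": 0,"dy": 0,"dz": 0,"yaw": 0},
    {"dx": 0,"dy": 0,"dz": 0,"yaw": 0}
  ]
}}

```text
t: 8.92
eef_pos: [569.5, -253.6, 26.2]
tcp_rot: [3.141, 0.0, 1.714]
ft_force: [-3.8, 1.5, 6.3]
opening: 0.589
```

>>> {"op": "drive_tool", "data": {
  "commands": [
    {"dx": 0,"dy": 0,"dz": 0,"yaw": 0},
    {"dx": 0,"dy": 0,"dz": 0,"yaw": 0},
    {"dx": 0,"dy": 0,"dz": 0,"yaw": 0},
    {"dx": 0,"dy": 0,"dz": 0,"yaw": 0},
    {"dx": 0,"dy": 0,"dz": 0,"yaw": 0}
  ],
  "grip": 1
}}

```text
t: 9.33
eef_pos: [569.5, -253.6, 25.4]
tcp_rot: [3.141, 0.0, 1.714]
ft_force: [0.5, 0.6, -0.6]
opening: 0.885
```

>>> {"op": "drive_tool", "data": {
  "commands": [
    {"dx": 0,"dy": 0,"dz": 0,"yaw": 0},
    {"dx": 0,"dy": 0,"dz": 0,"yaw": 0},
    {"dx": 0,"dy": 0,"dz": 0,"yaw": 0},
    {"dx": 0,"dy": 0,"dz": 15,"yaw": 0},
    {"dx": 0,"dy": 0,"dz": 30,"yaw": 0}
  ]
}}

```text
t: 9.75
eef_pos: [567.9, -252.8, 68.0]
tcp_rot: [-3.137, -0.004, 1.714]
ft_force: [0.2, 0.9, -0.8]
opening: 0.998
```

>>> {"op": "drive_tool", "data": {
  "commands": [
    {"dx": 0,"dy": 0,"dz": 40,"yaw": 0},
    {"dx": 0,"dy": 0,"dz": 40,"yaw": 0},
    {"dx": 0,"dy": 0,"dz": 40,"yaw": 0},
    {"dx": 0,"dy": -30,"dz": 35,"yaw": 0},
    {"dx": 0,"dy": -30,"dz": 0,"yaw": 0}
  ]
}}

```text
t: 10.17
eef_pos: [571.4, -311.1, 229.9]
tcp_rot: [3.134, 0.007, 1.717]
ft_force: [0.4, -0.7, 0.9]
opening: 1.004
```

>>> {"op": "drive_tool", "data": {
  "commands": [
    {"dx": 0,"dy": 0,"dz": 0,"yaw": 0},
    {"dx": 0,"dy": 0,"dz": 0,"yaw": 0},
    {"dx": 0,"dy": 0,"dz": 0,"yaw": 0}
  ]
}}

```text
t: 10.42
eef_pos: [568.9, -310.2, 221.2]
tcp_rot: [-3.141, -0.001, 1.714]
ft_force: [0.4, 0.3, -0.3]
opening: 1.001
```

```bash
python3 lid.py w5 569,-253,72; python3 - <<'E'
from h import *
cv2.imwrite("pics/side5.png",env.read_camera("side")[:,:,::-1])
a,b=[cv2.imread(f"pics/{n}5.png") for n in("side","w")]
cv2.imwrite('pics/p5.png',cv2.resize(cv2.hconcat([a,b]),(800,300)))
E
```

```text
10.4167 [ 568.94598908 -310.16748143  221.24621002] [-3.14057656e+00 -1.25082994e-03  1.71388649e+00] [ 0.37936697  0.34793618 -0.28412385]
[ 235   99   57   57 2526] [ 569.5 -253.9   27.8] 0.35
```

View pics/p5.png

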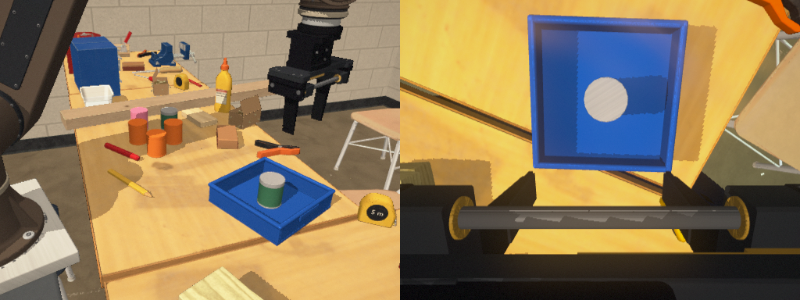

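Heavy tin is upright in the tote, lid at (569.5, −253.9). Now for the second one.

>>> {"op": "drive_tool", "data": {
  "commands": [
    {"dx": 2,"dy": 30,"dz": 0,"yaw": 1},
    {"dx": 2,"dy": 38,"dz": 0,"yaw": 1},
    {"dx": 2,"dy": 38,"dz": 0,"yaw": 1},
    {"dx": 2,"dy": 38,"dz": 0,"yaw": 1},
    {"dx": 2,"dy": 38,"dz": 0,"yaw": 1}
  ]
}}

```text
t: 10.93
eef_pos: [578.9, -126.1, 221.7]
tcp_rot: [-3.141, -0.001, 1.803]
ft_force: [1.2, 0.0, 0.2]
opening: 0.999
```

>>> {"op": "drive_tool", "data": {
  "commands": [
    {"dx": 2,"dy": 38,"dz": 0,"yaw": 1},
    {"dx": 2,"dy": 38,"dz": 0,"yaw": 1},
    {"dx": 2,"dy": 38,"dz": 0,"yaw": 1},
    {"dx": 2,"dy": 38,"dz": 0,"yaw": 1},
    {"dx": 2,"dy": 38,"dz": 0,"yaw": 0.4}
  ]
}}

```text
t: 11.35
eef_pos: [588.7, 64.0, 221.8]
tcp_rot: [-3.141, -0.0, 1.88]
ft_force: [-0.0, -0.2, -0.5]
opening: 1.0
```

>>> {"op": "drive_tool", "data": {
  "commands": [
    {"dx": 2,"dy": 38,"dz": 0,"yaw": 0},
    {"dx": 2,"dy": 38,"dz": 0,"yaw": 0},
    {"dx": 2,"dy": 30,"dz": 0,"yaw": 0},
    {"dx": 0,"dy": 0,"dz": 0,"yaw": 0},
    {"dx": 0,"dy": 0,"dz": 0,"yaw": 0}
  ]
}}

```text
t: 11.77
eef_pos: [594.6, 169.4, 221.4]
tcp_rot: [-3.141, -0.0, 1.882]
ft_force: [-0.0, -0.7, -0.8]
opening: 0.997
```

```bash
python3 lid.py w6 598.5,241.3,66; python3 - <<'E'
from h import *
im=cv2.imread("pics/w6.png");d=np.load("w6.npz");c=(d["K"],d["R"],d["t"])
a=env.state()["tcp_rot"][2];j=np.array([np.sin(a),-np.cos(a)]);w=np.array([np.cos(a),np.sin(a)])
for s in(-1,1):
  for z in (5,25,60):
    q=[proj(None,[*(np.array([598.5,241.3])+s*k*j+e*w),z],c) for k,e in((46,-11),(60,-11),(60,11),(46,11))]
    cv2.polylines(im,[np.int32(q)],True,(255,0,255),1)
q=[proj(None,[*(np.array([598.5,241.3])+k*j+e*w),99],c) for k,e in((-90,-38),(90,-38),(90,38),(-90,38))]
cv2.polylines(im,[np.int32(q)],True,(0,0,255),1)
cv2.imwrite("pics/w6b.png",im)
E
```

```text
11.7667 [594.55322702 169.40240018 221.44716894] [-3.14054307e+00 -1.43588807e-04  1.88201915e+00] [-0.0349528  -0.73148979 -0.82543259]
[ 254   88   56   56 2422] [599.8 241.3  27.3] 0.39
```

View pics/w6b.png

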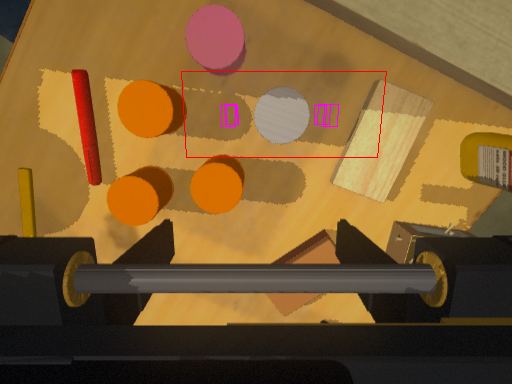

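The lid is at pixel (282,115), i.e. (599.6, 241.3). The finger landing spots are clear of the plank, pink and orange tins.

>>> {"op": "drive_tool", "data": {
  "commands": [
    {"dx": 2,"dy": 24,"dz": 0,"yaw": 0},
    {"dx": 2,"dy": 24,"dz": -20,"yaw": 0},
    {"dx": 1,"dy": 24,"dz": -30,"yaw": 0},
    {"dx": 0,"dy": 0,"dz": -30,"yaw": 0},
    {"dx": 0,"dy": 0,"dz": -20,"yaw": 0}
  ]
}}

```text
t: 12.23
eef_pos: [599.4, 239.0, 119.4]
tcp_rot: [-3.139, 0.0, 1.879]
ft_force: [0.4, -0.1, -0.9]
opening: 0.998
```

>>> {"op": "drive_tool", "data": {
  "commands": [
    {"dx": 0,"dy": 0,"dz": 0,"yaw": 0},
    {"dx": 0,"dy": 0,"dz": 0,"yaw": 0},
    {"dx": 0,"dy": 0,"dz": 0,"yaw": 0}
  ]
}}

```text
t: 12.48
eef_pos: [601.2, 238.6, 123.5]
tcp_rot: [3.14, 0.0, 1.877]
ft_force: [-0.0, 0.3, 1.0]
opening: 0.998
```

```bash
python3 lid.py w7 599,241.3,66
```

```text
12.4833 [601.16186124 238.6199529  123.53430099] [3.13989004e+00 1.31775621e-04 1.87732681e+00] [-0.01594892  0.25175271  0.97472358]
[ 217  167   74   71 4085] [599.7 241.8  27.7] 0.28
```

>>> {"op": "drive_tool", "data": {
  "commands": [
    {"dx": -1.5,"dy": 3,"dz": -10,"yaw": 0},
    {"dx": 0,"dy": 0,"dz": -30,"yaw": 0},
    {"dx": 0,"dy": 0,"dz": -30,"yaw": 0},
    {"dx": 0,"dy": 0,"dz": -20,"yaw": 0},
    {"dx": 0,"dy": 0,"dz": -10,"yaw": 0}
  ]
}}

```text
t: 12.95
eef_pos: [597.9, 242.0, 19.9]
tcp_rot: [-3.139, -0.0, 1.878]
ft_force: [-0.2, -0.1, 0.0]
opening: 0.997
```

>>> {"op": "drive_tool", "data": {
  "commands": [
    {"dx": 0,"dy": 0,"dz": 0,"yaw": 0},
    {"dx": 0,"dy": 0,"dz": 0,"yaw": 0},
    {"dx": 0,"dy": 0,"dz": 0,"yaw": 0}
  ]
}}

```text
t: 13.2
eef_pos: [599.7, 242.6, 23.6]
tcp_rot: [3.139, 0.0, 1.878]
ft_force: [0.2, -0.2, 0.7]
opening: 0.998
```

>>> {"op": "drive_tool", "data": {
  "commands": [
    {"dx": 0,"dy": 0,"dz": 0,"yaw": 0},
    {"dx": 0,"dy": 0,"dz": 0,"yaw": 0},
    {"dx": 0,"dy": 0,"dz": 0,"yaw": 0},
    {"dx": 0,"dy": 0,"dz": 0,"yaw": 0},
    {"dx": 0,"dy": 0,"dz": 0,"yaw": 0}
  ],
  "grip": 0.4
}}

```text
t: 13.62
eef_pos: [599.0, 242.3, 22.4]
tcp_rot: [3.141, 0.0, 1.878]
ft_force: [0.4, -0.3, 0.3]
opening: 0.707
```

>>> {"op": "drive_tool", "data": {
  "commands": [
    {"dx": 0,"dy": 0,"dz": 0,"yaw": 0},
    {"dx": 0,"dy": 0,"dz": 0,"yaw": 0},
    {"dx": 0,"dy": 0,"dz": 0,"yaw": 0},
    {"dx": 0,"dy": 0,"dz": 0,"yaw": 0}
  ]
}}

```text
t: 13.95
eef_pos: [599.0, 242.3, 22.1]
tcp_rot: [3.141, 0.0, 1.878]
ft_force: [-0.3, 0.6, 1.4]
opening: 0.578
```

>>> {"op": "drive_tool", "data": {
  "commands": [
    {"dx": 0,"dy": 0,"dz": 6,"yaw": 0},
    {"dx": 0,"dy": 0,"dz": 12,"yaw": 0},
    {"dx": 0,"dy": 0,"dz": 12,"yaw": 0},
    {"dx": 0,"dy": 0,"dz": 0,"yaw": 0},
    {"dx": 0,"dy": 0,"dz": 0,"yaw": 0}
  ]
}}

```text
t: 14.37
eef_pos: [599.4, 242.4, 53.5]
tcp_rot: [3.139, 0.0, 1.878]
ft_force: [-0.2, 0.8, -1.1]
opening: 0.574
```

>>> {"op": "drive_tool", "data": {
  "commands": [
    {"dx": 0,"dy": 0,"dz": 0,"yaw": 0},
    {"dx": 0,"dy": 0,"dz": 0,"yaw": 0},
    {"dx": 0,"dy": 0,"dz": 0,"yaw": 0}
  ]
}}

```text
t: 14.62
eef_pos: [598.7, 242.3, 51.7]
tcp_rot: [-3.141, -0.0, 1.878]
ft_force: [-1.5, -0.3, -1.3]
opening: 0.577
```

The second tin lifts at about 1.3 N, roughly 0.13 kg, so it's the light one. I'll raise it and check how it sits in the gripper before carrying it.

>>> {"op": "drive_tool", "data": {
  "commands": [
    {"dx": 0,"dy": 0,"dz": 15,"yaw": 0},
    {"dx": 0,"dy": 0,"dz": 25,"yaw": 0},
    {"dx": 0,"dy": 0,"dz": 25,"yaw": 0},
    {"dx": 0,"dy": 0,"dz": 25,"yaw": 0},
    {"dx": 0,"dy": 0,"dz": 18,"yaw": 0}
  ]
}}

```text
t: 15.03
eef_pos: [599.1, 242.4, 161.9]
tcp_rot: [3.14, 0.0, 1.878]
ft_force: [0.4, 0.3, -1.9]
opening: 0.582
```

>>> {"op": "drive_tool", "data": {
  "commands": [
    {"dx": 0,"dy": -5,"dz": 0,"yaw": 0},
    {"dx": 0,"dy": -12,"dz": 0,"yaw": -1},
    {"dx": -2,"dy": -20,"dz": 0,"yaw": -1},
    {"dx": -2,"dy": -20,"dz": 0,"yaw": -1},
    {"dx": -2,"dy": -20,"dz": 0,"yaw": -1}
  ]
}}

```text
t: 15.45
eef_pos: [591.8, 163.5, 157.9]
tcp_rot: [-3.139, -0.0, 1.807]
ft_force: [0.5, -1.0, -1.6]
opening: 0.576
```

>>> {"op": "drive_tool", "data": {
  "commands": [
    {"dx": -2,"dy": -20,"dz": 0,"yaw": -1},
    {"dx": -2,"dy": -20,"dz": 0,"yaw": -1},
    {"dx": -2,"dy": -20,"dz": 0,"yaw": -1},
    {"dx": -2,"dy": -20,"dz": 0,"yaw": -1},
    {"dx": -2,"dy": -20,"dz": 0,"yaw": -1}
  ]
}}

```text
t: 15.87
eef_pos: [581.7, 63.4, 158.1]
tcp_rot: [-3.139, -0.0, 1.719]
ft_force: [0.5, -0.6, -1.9]
opening: 0.578
```

>>> {"op": "drive_tool", "data": {
  "commands": [
    {"dx": -2,"dy": -20,"dz": 0,"yaw": 0},
    {"dx": -2,"dy": -20,"dz": 0,"yaw": 0},
    {"dx": -2,"dy": -20,"dz": 0,"yaw": 0},
    {"dx": -2,"dy": -20,"dz": 0,"yaw": 0},
    {"dx": -2,"dy": -20,"dz": 0,"yaw": 0}
  ]
}}

```text
t: 16.28
eef_pos: [571.5, -36.4, 158.1]
tcp_rot: [-3.139, -0.001, 1.72]
ft_force: [0.6, -0.2, -1.3]
opening: 0.58
```

>>> {"op": "drive_tool", "data": {
  "commands": [
    {"dx": -2,"dy": -20,"dz": 0,"yaw": 0},
    {"dx": -1,"dy": -20,"dz": 0,"yaw": 0},
    {"dx": 0,"dy": -20,"dz": 0,"yaw": 0},
    {"dx": 0,"dy": -20,"dz": 0,"yaw": 0},
    {"dx": 0,"dy": -20,"dz": 0,"yaw": 0}
  ]
}}

```text
t: 16.7
eef_pos: [568.5, -136.3, 158.1]
tcp_rot: [-3.139, -0.001, 1.72]
ft_force: [1.3, -0.2, -1.8]
opening: 0.576
```

>>> {"op": "drive_tool", "data": {
  "commands": [
    {"dx": 0,"dy": -20,"dz": 0,"yaw": 0},
    {"dx": 0,"dy": -18,"dz": 0,"yaw": 0},
    {"dx": 0,"dy": -10,"dz": 0,"yaw": 0},
    {"dx": 0,"dy": 0,"dz": 0,"yaw": 0},
    {"dx": 0,"dy": 0,"dz": 0,"yaw": 0}
  ]
}}

```text
t: 17.12
eef_pos: [569.1, -182.8, 159.0]
tcp_rot: [-3.14, -0.001, 1.72]
ft_force: [-0.2, 0.7, -2.4]
opening: 0.577
```

```bash
python3 - <<'E'
from lid import *
s=env.state();p=s["eef_pos"];print(s["t"],p,s["tcp_rot"],s["ft_force"],s["opening"])
for n in("side","wrist"):
    c=cam(n);im=env.read_camera(n)
    if n=="wrist": print(lidfit(im,c,p[:2],p[2]+44))
    cv2.imwrite(f"pics/{n}8.png",im[:,:,::-1])
a,b=[cv2.imread(f"pics/{n}8.png") for n in("side","wrist")]
cv2.imwrite('pics/p8.png',cv2.resize(cv2.hconcat([a,b]),(800,300)))
E
```

```text
17.1167 [ 569.14298222 -182.80674269  158.98160049] [-3.14011952e+00 -1.14169793e-03  1.71976628e+00] [-0.16182202  0.67786125 -2.36344378] 0.5772030053201938
(array([ 194,  218,  122,   46, 4262], dtype=int32), array([ 570.12630729, -182.96262848,   27.29904959]), np.float64(2.410872063331986))
```

View pics/p8.png

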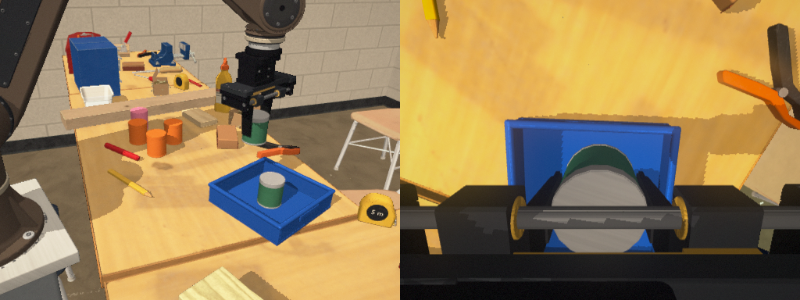

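>>> {"op": "drive_tool", "data": {
  "commands": [
    {"dx": 0,"dy": -10,"dz": 0,"yaw": 0},
    {"dx": 0,"dy": -20,"dz": 0,"yaw": 0},
    {"dx": 0,"dy": -20,"dz": 0,"yaw": 0},
    {"dx": 0,"dy": -14,"dz": 0,"yaw": 0},
    {"dx": 0,"dy": -6.5,"dz": 0,"yaw": 0}
  ]
}}

```text
t: 17.63
eef_pos: [569.9, -254.7, 160.0]
tcp_rot: [3.141, 0.0, 1.721]
ft_force: [-0.6, 0.5, -0.8]
opening: 0.576
```

>>> {"op": "drive_tool", "data": {
  "commands": [
    {"dx": 0,"dy": 0,"dz": -15,"yaw": 0},
    {"dx": 0,"dy": 0,"dz": -20,"yaw": 0},
    {"dx": 0,"dy": 0,"dz": -12,"yaw": 0},
    {"dx": 0,"dy": 0,"dz": -6,"yaw": 0},
    {"dx": 0,"dy": 0,"dz": 0,"yaw": 0}
  ]
}}

```text
t: 18.05
eef_pos: [569.5, -252.6, 105.8]
tcp_rot: [-3.14, -0.002, 1.722]
ft_force: [0.2, -0.4, -0.6]
opening: 0.579
```

>>> {"op": "drive_tool", "data": {
  "commands": [
    {"dx": 0,"dy": 0,"dz": 0,"yaw": 0},
    {"dx": 0,"dy": 0,"dz": 0,"yaw": 0},
    {"dx": 0,"dy": 0,"dz": 0,"yaw": 0}
  ]
}}

```text
t: 18.3
eef_pos: [570.3, -253.3, 108.0]
tcp_rot: [3.14, 0.001, 1.721]
ft_force: [-0.0, -0.1, -1.3]
opening: 0.579
```

```bash
python3 - <<'E'
from h import *
s=env.state();p=s["eef_pos"];print(s["t"],p,s["tcp_rot"],s["ft_force"],s["opening"])
o=[]
for n in("scene","side"):
    c=cam(n);im=env.read_camera(n)[:,:,::-1].copy();u=proj(n,[569,-254,90],c).astype(int);print(u)
    o.append(cv2.resize(im[u[1]-50:u[1]+50,u[0]-50:u[0]+50],(400,400),interpolation=2))
cv2.imwrite('pics/p9.png',cv2.hconcat(o))
E
```

```text
18.3 [ 570.27741066 -253.28589643  108.02580052] [3.14038790e+00 8.80008813e-04 1.72148463e+00] [-0.04067852 -0.09986297 -1.34765081] 0.5791645233757212
[352 237]
[350 219]
```

View pics/p9.png

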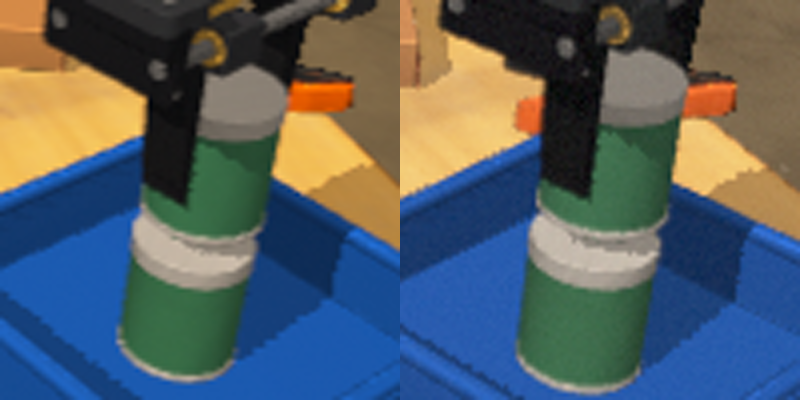

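Both cropped views show the held tin upright and in line above the heavy one. Lowering it now.

>>> {"op": "drive_tool", "data": {
  "commands": [
    {"dx": -0.7,"dy": -0.3,"dz": -5,"yaw": 0},
    {"dx": 0,"dy": 0,"dz": -4,"yaw": 0},
    {"dx": 0,"dy": 0,"dz": 0,"yaw": 0},
    {"dx": 0,"dy": 0,"dz": 0,"yaw": 0},
    {"dx": 0,"dy": 0,"dz": 0,"yaw": 0}
  ]
}}

```text
t: 18.82
eef_pos: [569.2, -253.5, 98.0]
tcp_rot: [-3.142, -0.0, 1.721]
ft_force: [-0.1, 0.3, -1.6]
opening: 0.576
```

>>> {"op": "drive_tool", "data": {
  "commands": [
    {"dx": 0,"dy": 0,"dz": -1.5,"yaw": 0},
    {"dx": 0,"dy": 0,"dz": 0,"yaw": 0},
    {"dx": 0,"dy": 0,"dz": 0,"yaw": 0}
  ]
}}

```text
t: 19.07
eef_pos: [569.2, -253.5, 96.6]
tcp_rot: [3.142, 0.0, 1.721]
ft_force: [0.7, 0.6, -1.3]
opening: 0.576
```

>>> {"op": "drive_tool", "data": {
  "commands": [
    {"dx": 0,"dy": 0,"dz": -1,"yaw": 0},
    {"dx": 0,"dy": 0,"dz": 0,"yaw": 0},
    {"dx": 0,"dy": 0,"dz": 0,"yaw": 0}
  ]
}}

```text
t: 19.32
eef_pos: [569.2, -253.5, 95.6]
tcp_rot: [3.142, -0.0, 1.721]
ft_force: [-0.1, 0.0, -1.5]
opening: 0.579
```

>>> {"op": "drive_tool", "data": {
  "commands": [
    {"dx": 0,"dy": 0,"dz": -0.8,"yaw": 0},
    {"dx": 0,"dy": 0,"dz": 0,"yaw": 0},
    {"dx": 0,"dy": 0,"dz": 0,"yaw": 0}
  ]
}}

```text
t: 19.57
eef_pos: [569.2, -253.5, 94.8]
tcp_rot: [3.142, -0.0, 1.721]
ft_force: [-0.7, -0.0, -2.3]
opening: 0.577
```

>>> {"op": "drive_tool", "data": {
  "commands": [
    {"dx": 0,"dy": 0,"dz": -0.7,"yaw": 0},
    {"dx": 0,"dy": 0,"dz": 0,"yaw": 0},
    {"dx": 0,"dy": 0,"dz": 0,"yaw": 0}
  ]
}}

```text
t: 19.82
eef_pos: [569.2, -253.5, 94.1]
tcp_rot: [3.141, 0.0, 1.721]
ft_force: [1.4, -0.8, -1.0]
opening: 0.576
```

>>> {"op": "drive_tool", "data": {
  "commands": [
    {"dx": 0,"dy": 0,"dz": -0.5,"yaw": 0},
    {"dx": 0,"dy": 0,"dz": 0,"yaw": 0},
    {"dx": 0,"dy": 0,"dz": 0,"yaw": 0}
  ]
}}

```text
t: 20.07
eef_pos: [569.3, -253.6, 94.0]
tcp_rot: [3.141, 0.0, 1.721]
ft_force: [-1.2, 0.6, 4.9]
opening: 0.58
```

Contact: +4.9 N with the z motion stopped. Releasing and lifting straight up.

>>> {"op": "drive_tool", "data": {
  "commands": [
    {"dx": 0,"dy": 0,"dz": 0,"yaw": 0},
    {"dx": 0,"dy": 0,"dz": 0,"yaw": 0},
    {"dx": 0,"dy": 0,"dz": 0,"yaw": 0},
    {"dx": 0,"dy": 0,"dz": 0,"yaw": 0},
    {"dx": 0,"dy": 0,"dz": 0,"yaw": 0}
  ],
  "grip": 1
}}

```text
t: 20.48
eef_pos: [569.1, -253.5, 93.4]
tcp_rot: [-3.142, -0.0, 1.721]
ft_force: [-0.0, 0.2, 1.0]
opening: 0.873
```

>>> {"op": "drive_tool", "data": {
  "commands": [
    {"dx": 0,"dy": 0,"dz": 0,"yaw": 0},
    {"dx": 0,"dy": 0,"dz": 0,"yaw": 0},
    {"dx": 0,"dy": 0,"dz": 0,"yaw": 0},
    {"dx": 0,"dy": 0,"dz": 0,"yaw": 0}
  ]
}}

```text
t: 20.82
eef_pos: [569.2, -253.5, 93.6]
tcp_rot: [3.142, -0.0, 1.721]
ft_force: [0.1, -0.4, 0.5]
opening: 0.996
```

>>> {"op": "drive_tool", "data": {
  "commands": [
    {"dx": 0,"dy": 0,"dz": 8,"yaw": 0},
    {"dx": 0,"dy": 0,"dz": 15,"yaw": 0},
    {"dx": 0,"dy": 0,"dz": 20,"yaw": 0},
    {"dx": 0,"dy": 0,"dz": 25,"yaw": 0},
    {"dx": 0,"dy": 0,"dz": 30,"yaw": 0}
  ]
}}

```text
t: 21.23
eef_pos: [568.7, -253.2, 192.3]
tcp_rot: [-3.14, -0.001, 1.721]
ft_force: [1.2, -0.4, -0.4]
opening: 0.997
```

>>> {"op": "drive_tool", "data": {
  "commands": [
    {"dx": 0,"dy": 0,"dz": 30,"yaw": 0},
    {"dx": 0,"dy": 0,"dz": 30,"yaw": 0},
    {"dx": 0,"dy": -25,"dz": 30,"yaw": 0},
    {"dx": 0,"dy": -30,"dz": 0,"yaw": 0},
    {"dx": 0,"dy": 0,"dz": 0,"yaw": 0}
  ]
}}

```text
t: 21.65
eef_pos: [569.2, -312.3, 284.0]
tcp_rot: [3.139, 0.004, 1.719]
ft_force: [0.9, -0.0, -0.9]
opening: 1.001
```

>>> {"op": "drive_tool", "data": {
  "commands": [
    {"dx": 0,"dy": 0,"dz": 0,"yaw": 0},
    {"dx": 0,"dy": 0,"dz": 0,"yaw": 0},
    {"dx": 0,"dy": 0,"dz": 0,"yaw": 0}
  ]
}}

```text
t: 21.9
eef_pos: [569.0, -307.6, 281.2]
tcp_rot: [-3.141, -0.001, 1.722]
ft_force: [0.4, -0.7, -0.7]
opening: 1.0
```

```bash
python3 lid.py w10 569,-253,138; python3 - <<'E'
from h import *
o=[]
for n in("scene","side"):
    c=cam(n);im=env.read_camera(n)[:,:,::-1].copy();u=proj(n,[569,-254,90],c).astype(int)
    o.append(cv2.resize(im[u[1]-50:u[1]+50,u[0]-50:u[0]+50],(300,300),interpolation=2))
o.append(cv2.resize(cv2.imread("pics/w10.png")[:300,100:400],(200,200)));o[2]=cv2.copyMakeBorder(o[2],0,100,0,0,0)
cv2.imwrite('pics/p10.png',cv2.hconcat(o))
E
```

```text
21.9 [ 569.0268863  -307.58201979  281.19889561] [-3.14093812e+00 -9.27514499e-04  1.72176571e+00] [ 0.43619312 -0.70929736 -0.74000236]
[ 235  102   58   58 2603] [ 569.7 -254.5   27.8] 0.34
```

View pics/p10.png

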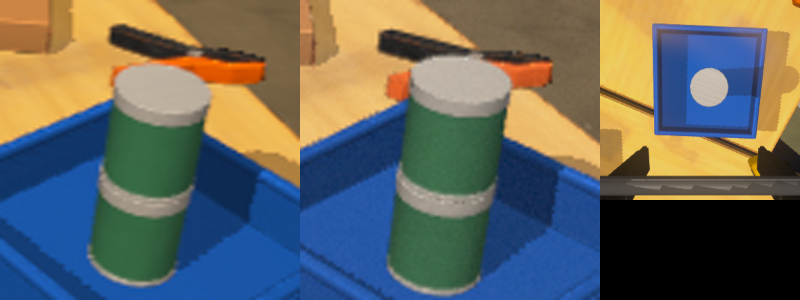

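The stack stands square: top lid at (569.7, −254.5), bottom lid at (569.5, −253.9). The gripper is open and clear, so I'm handing in.

```bash
python3 -c "
from cell import env
print(env.job_done())"
```

```text
the job is handed in; nothing more can be done
None
```

The heavier tin stands upright on the floor of the blue tote, and the lighter one stands squarely on top of it. I handed the job in at about 22 s, well inside the 72 s limit.

- **Hefting:** the front green tin lifted at about 6.1–6.6 N, roughly 0.62–0.67 kg. I placed it in the tote first and let it go. The back green tin lifted at about 1.3–1.5 N, roughly 0.13–0.15 kg.
- **Last checks:** the wrist camera puts the two lids less than 1 mm apart, bottom at (569.5, −253.9) and top at (569.7, −254.5). The scene and side views show the stack upright, and the gripper was open and well above it.
- **Minor disagreements:** one early move call was refused as invalid input, so I reissued it. The gripper opening read 0.577 on the light tin and 0.592 on the heavy one. The light tin still looked upright in the grip. Nothing else disagreed.

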